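# Scrape the carrot slices off the chopping board into its catch tray

## Task

Take the scraper block and with it sweep the two carrot slices off the chopping board into the steel catch tray at the board's end; do not touch the slices with the fingers. When both lie in the tray, stand the scraper upright on the cleared board and let go of it.

Things in the scene. Friction and masses are not known exactly. Their poses are not given: they have to be found in the camera images.
- board: Fixed wooden chopping board, 180 (its x) x 280 mm (its y, edges at -140 and +140), top 34 mm above the worktop. Origin: centre of its underside, at worktop height; z up. An open steel catch tray joins its -y end (about the robot's right): outside y -141 to -271, x -90 to +90, rim 26 mm above the worktop (8 below the board's top), walls and floor 4. Turned up to 20 degrees.
- scraper: Scraper block standing upright left of the board: black rubber foot 130 (its y) x 30 (x) x 14 mm high, thin steel strip round it, and a plain wooden grip 106 (y) x 22 mm (x) from 14 to 74 mm up. 140 to 280 g. Origin: centre of underside, z up; same after a half turn. The bristle brush with arched handle near it (on either side) is not the scraper.
- slice_a: Loose carrot slice, a flat orange disc 34 mm in diameter and 14 mm thick, 15 g, lying flat on the board, its centre at board x -36 to +36, y -5 to +40 mm; of the two, the one farther from the catch tray. Origin: centre of the underside.
- slice_b: The second carrot slice, the same disc of 34 x 14 mm, lying flat on the board, its centre at board x -36 to +36, y -85 to -50 mm, nearer to the catch tray. Origin: centre of the underside.
Mind the look-alikes: they are no part of the job. Leave any black or blue look-alike of the slice_b alone.

How it is judged:
On the way, in this order (a step that is already met when the one before it is completed fails the run):
1. the scraper is held with its foot down at the board's surface while both slices are still on the board (contact force between the fingers and scraper above 1 N and z of scraper in the frame of board below 0.046 m and x of scraper in the frame of board between -0.12 and 0.12 m and y of scraper in the frame of board between -0.14 and 0.2 m and y of slice_a in the frame of board between -0.14 and 0.14 m and z of each of slice_a, slice_b in the frame of board above 0.025 m and y of slice_b in the frame of board between -0.14 and 0.14 m), for 0.1 s.
2. both slices are in the catch tray while the scraper is held (contact force between the fingers and scraper above 1 N and x of slice_a in the frame of board between -0.09 and 0.09 m and y of slice_a in the frame of board between -0.271 and -0.142 m and z of each of slice_a, slice_b in the frame of board below 0.036 m and x of slice_b in the frame of board between -0.09 and 0.09 m and y of slice_b in the frame of board between -0.271 and -0.142 m), for 0.2 s.
At the end, for the whole second after the job is handed in: Both slices lie at rest in the catch tray (their centres within its outline and not above the board's top), and the scraper stands released and at rest on the board, its centre over the board, upright within 10 degrees (x of slice_a in the frame of board between -0.09 and 0.09 m and y of slice_a in the frame of board between -0.271 and -0.142 m and z of each of slice_a, slice_b in the frame of board below 0.036 m and x of slice_b in the frame of board between -0.09 and 0.09 m and y of slice_b in the frame of board between -0.271 and -0.142 m and x of scraper in the frame of board between -0.09 and 0.09 m and y of scraper in the frame of board between -0.14 and 0.14 m and z of scraper in the frame of board between 0.029 and 0.042 m and angle between scraper's own z axis and vertical below 0.17 rad and linear speed of scraper below 0.02 m/s and linear speed of each of slice_a, slice_b below 0.03 m/s); the robot touches nothing.
It fails at once if the fingers touch a carrot slice (contact force between the fingers and slice_a above 0.5 N or contact force between the fingers and slice_b above 0.5 N).
It also fails if it takes over 48 s, if anything falls off the work surface, if the arm or the gripper's body presses on something with over 40 N, if the wrist force passes 120 N, or if a joint passes its speed limit or range.

## Robot

A 6-joint arm with a two-finger parallel gripper is mounted at the origin on a cart in front of the work surface, level with it; the furniture and walls round the work are solid. World frame = base frame: x ahead of the robot, y to its left, z up, the work surface at z = 0. Lengths are in m, angles in rad, forces in N, time in s.
With the tool pointing down it reaches from about 0.4 to 0.825 m from the base axis. Payload 7 kg.
Tool frame: the origin (TCP) lies on the front face of the gripper's body, between the roots of the fingers; the fingertips stand 66 mm ahead of it and the grasp point (between the pads) lies 47 mm ahead of it; z points along the fingers, y is the line along which they close (so a half turn about z gives the same grasp; the last joint's range is limited). The gripper opens to 88 mm and grips with 3 to 60 N. Pads are 19 mm wide; open, the fingers measure 130 mm over their backs; the gripper's body (78 mm by 193 mm) begins 47 mm behind the grasp point.
Start: joints at [1.476, 0.359, 0.012, 0, -1.224, -0.288], TCP at [0.252, 0.626, 0.292] pointing down, gripper open.
Joint ranges: [-3.07, 3.07], [-1.43, 2.12], [-1.02, 1.25], [-3.03, 1.67], [-3.05, -0], [-3.03, 3.03]. Speed limits (rad/s): [2.39, 2.39, 3.01, 3.14, 3.14, 3.14].

## Interface

Orientations are given as [roll, pitch, yaw] about the fixed x, y, z axes, in that order (R = Rz(yaw) Ry(pitch) Rx(roll)).
In Python, from station import arm gives the robot as it stands. The module is installed in compiled form; this text tells all that it offers.
- The arm moves only by the tool move_arm, never from a script. Its argument "increments" is a list of rows, each an object of numbers: "jaw": the gripper command: -1 is shut, 1 is fully open, values between are in proportion; "dx", "dy", "dz": the shift along the tool's x, y, z in m; "twist": the turn about the tool's z in rad. A call has 1 to 12 rows; each row shifts and turns the commanded pose from where the row before left it, along the tool's axes as they then stand; what a row does not reach is not made up. A row lasts 1/12 s, in which the tool goes at most 41.7 mm and 7.16 degrees, less where a joint would pass 70% of its speed; a pose out of reach is approached as far as the arm can. A call is refused whole if a number of a shift passes 0.0417 or a number of a turn 0.125, either way. A call with a gripper value outside its range is refused whole. The fingers move at their own pace and stop on an object; "force" is the grip in N (left out, the last holds). Time passes only in rows, so rows that do not move let the fingers close. It gives the time, the measured TCP pose, the force, the opening and the grip force at its end, in the units of the state.
- arm.get_state(): the state, without advancing time (a new reading comes with each control period).
- arm.grab_frame(name): name is "scene" or "top" or "wrist"; returns the picture (400x640x3 uint8, blue, green, red); there is no depth.
- arm.camera_info(name): a dict with "K" (3x3 intrinsics, pixels), "extrinsics" (4x4, takes a point from camera to world coordinates). Camera axes: x right, y down, z forward; pixel columns grow to the right and rows downward; lengths in m; the calibration is good to about 2 mm. A picture is of the moment at which its call begins: read the wrist's pose just before it. camera_info takes no time and is no camera call; for the wrist camera it gives the pose at the moment of the call.
- arm.job_done(): hands the job in; it is judged then, once.
Trained networks look in the newest picture that a camera, given by its name, has taken for a name from the list of things; names that differ only in an ending like _2 or _b are one class to them, and where a whole thing is asked for, a point or a joint stands for the part that bears it (a point fixed in the world has none). Each returns a list of dicts, best first, with "score" (0 to 1); they miss things now and then, are a little off and sometimes report something else, mostly with a low value. They report only what shows in the picture. A call takes as long as a camera call. They do not tell look-alikes from the thing itself.
- arm.find_in(camera, name): "position" ([x, y, z] in m, in world coordinates, good to about 4 mm: the middle of the surface that is visible of it).
- arm.silhouettes(camera, name): "pixels" (400x640 bool, what is visible of it).
- arm.pinpoint(camera, name): "position" ([x, y, z] in m, in world coordinates, good to about 4 mm: a listed point, or the origin of a listed thing).
The state is a dict: "t": time; "q": joint angles; "qd": joint speeds; "joint_efforts": joint torques, N m; "eef_pos": TCP position; "ee_rot": TCP orientation; "force": force on the tool from outside, world axes, zero at the start; "moment": the same for the moment, N m; "width": finger opening in m; "gripper_force": force on a finger pad.
Only numpy, scipy, OpenCV 4.12 (cv2) and the standard library are available. Lean on these libraries where they do the work, as an engineer would, in place of code of your own. Each camera call takes 0.05 s, during which the arm holds its last target. There are 200 camera calls.

## Working session

There is one attempt and no reset: what is moved stays moved. The work goes in short steps, Python scripts to look and compute and a tool call to move; the robot and the scene stay as the last step left them, time stands still between calls to the robot, and variables do not carry over. Pictures are saved under pics/ and viewed, at most 10 in all, crops included, and the job is handed in when it is done.

Besides the shell and the picture viewer there is one more tool, called as a command line: name --argument value ..., lists and objects as JSON in quotes. move_arm: Moves the arm, as the interface text tells. Its arguments: {"type":"object","properties":{"increments":{"type":"array"},"force":{"type":"number"}},"required":["increments"]}

```bash
mkdir -p pics; python3 - <<'E'
from station import arm
import cv2,numpy as np
for c in ("scene","top"):
    cv2.imwrite(f"pics/{c}0.png",arm.grab_frame(c))
    for n in("board","scraper","slice_a"):
        print(c,n,[(np.round(d["position"],3).tolist(),round(d["score"],2)) for d in arm.pinpoint(c,n)])
s=arm.get_state();print(s["t"],s["eef_pos"],s["ee_rot"],s["width"])
i=arm.camera_info("top");print(i["K"],i["extrinsics"])
E
```

```text
scene board [([0.533, -0.094, -0.0], 0.82)]
scene scraper [([0.42, 0.212, 0.001], 0.93)]
scene slice_a [([0.518, -0.062, 0.036], 0.68), ([0.697, -0.16, 0.002], 0.55), ([0.405, -0.334, 0.002], 0.47), ([0.554, -0.175, 0.033], 0.46), ([0.695, -0.081, 0.0], 0.45)]
top board []
top scraper [([0.422, 0.212, -0.001], 0.95)]
top slice_a [([0.521, -0.058, 0.035], 0.69), ([0.696, -0.159, -0.004], 0.68), ([0.556, -0.175, 0.033], 0.43), ([0.406, -0.34, -0.001], 0.42), ([0.694, -0.082, -0.002], 0.4)]
0.4 [0.25211418 0.62608624 0.29202021] [ 3.14134913e+00 -1.47927355e-05 -3.82829428e-01] 0.08781767080882943
[[514.38757944   0.         320.55382136]
 [  0.         514.38757944 206.60131393]
 [  0.           0.           1.        ]] [[ 0.01254065 -0.99286616  0.11857287  0.36250397]
 [-0.99983315 -0.01402618 -0.01170212  0.01603124]
 [ 0.01328177 -0.11840633 -0.9928764   1.46042247]
 [ 0.          0.          0.          1.        ]]
```

View pics/scene0.png

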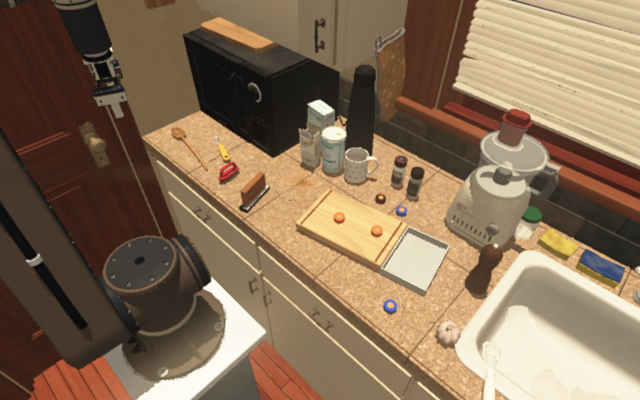

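View pics/top0.png

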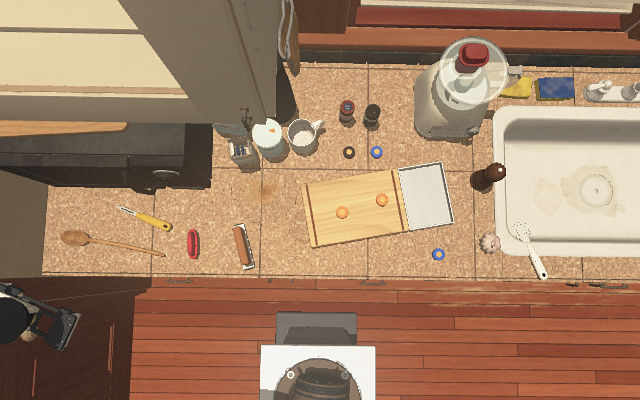

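The two pictures show these candidates, in top-view pixels:
- **Scraper:** a wooden block on a black foot at (243,246). The red arched brush at (193,243) is not it.
- **Slices:** orange discs at (342,212), which is a, and (382,200), which is b.
- **Look-alikes:** discs at (349,152), (376,152) and (438,254), to be left alone.
- **Board:** around (355,208), with the tray at (426,196).

Next I'll check with a crop and get the yaws from silhouettes.

```bash
cat > h.py <<'E'
from station import arm
import cv2,numpy as np
def ray(cam,uv,z,info=None):
    i=info or arm.camera_info(cam);K=np.array(i["K"]);T=np.array(i["extrinsics"])
    uv=np.atleast_2d(uv).astype(float)
    d=(T[:3,:3]@np.linalg.inv(K)@np.c_[uv,np.ones(len(uv))].T).T
    o=T[:3,3];return (o+d*((z-o[2])/d[:,2])[:,None])[:,:2]
def rect(cam,mask,z):
    c=max(cv2.findContours(mask.astype(np.uint8),0,2)[0],key=cv2.contourArea)[:,0]
    p=ray(cam,c,z);(x,y),(w,h),a=cv2.minAreaRect((p*1000).astype(np.float32))
    if w<h:w,h,a=h,w,a+90
    return np.round([x,y,w,h,(a+90)%180-90],1)  # mm, angle of long axis from world x
E
python3 - <<'E'
from h import *
im=arm.grab_frame("top")
cv2.imwrite("pics/crop.png",cv2.resize(im[140:280,170:470],(800,373),interpolation=2))
for n,z in(("scraper",.0),("board",.034)):
    for d in arm.silhouettes("top",n)[:2]: print(n,d["score"],d["pixels"].sum(),rect("top",d["pixels"],z))
hsv=cv2.cvtColor(im,cv2.COLOR_BGR2HSV)
for (u,v) in((342,212),(382,200)):
    m=np.zeros(im.shape[:2],bool);m[v-9:v+10,u-9:u+10]=True
    m&=(hsv[...,0]<15)&(hsv[...,1]>175)&(hsv[...,2]>140)
    print(m.sum(),rect("top",m,.048))
E
```

```text
scraper 0.78 560 [422.  217.5 132.7  34.8  15.3]
board 0.7 9020 [ 544.5 -158.3  409.6  180.2  -79.5]Traceback (most recent call last):
  File "<stdin>", line 10, in <module>
  File "h.py", line 9, in rect
    c=max(cv2.findContours(mask.astype(np.uint8),0,2)[0],key=cv2.contourArea)[:,0]
      ~~~^^^^^^^^^^^^^^^^^^^^^^^^^^^^^^^^^^^^^^^^^^^^^^^^^^^^^^^^^^^^^^^^^^^^
ValueError: max() iterable argument is empty
```

View pics/crop.png

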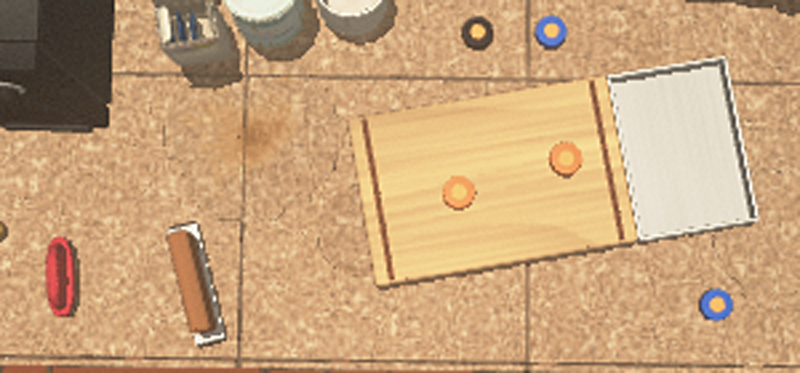

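move_arm --increments '[{"dx": 0.026, "dy": 0.0267, "jaw": 1}, {"dx": 0.026, "dy": 0.0267, "jaw": 1}, {"dx": 0.026, "dy": 0.0267, "jaw": 1}, {"dx": 0.026, "dy": 0.0267, "jaw": 1}, {"dx": 0.026, "dy": 0.0267, "jaw": 1}, {"dx": 0.026, "dy": 0.0267, "jaw": 1}, {"dx": 0.026, "dy": 0.0267, "jaw": 1}, {"dx": 0.026, "dy": 0.0267, "jaw": 1}, {"dx": 0.026, "dy": 0.0267, "jaw": 1}, {"dx": 0.026, "dy": 0.0267, "jaw": 1}, {"dx": 0.026, "dy": 0.0267, "jaw": 1}, {"dx": 0.026, "dy": 0.0267, "jaw": 1}]'

```text
$.increments[0]: bad value
```

move_arm --increments '[{"twist": -0.107, "jaw": 1}, {"twist": -0.107, "jaw": 1}, {"twist": -0.107, "jaw": 1}, {"twist": -0.107, "jaw": 1}, {"twist": -0.107, "jaw": 1}, {"twist": -0.107, "jaw": 1}, {"jaw": 1}, {"jaw": 1}]'

```text
$.increments[0]: bad value
```

```bash
python3 - <<'E'
from h import *
s=arm.get_state();print(s["t"],s["eef_pos"],s["ee_rot"],s["width"])
c=np.array([(352,120),(380,287),(637,243),(608,76)])/2.667+[170,140]
p=ray("top",c,.034);print(p.round(3),p.mean(0))
for a,b in((1,0),(2,3),(2,1),(3,0)): d=p[b]-p[a];print(np.linalg.norm(d),np.degrees(np.arctan2(d[1],d[0])))
print("slices",ray("top",np.array([(459,192),(566,158)])/2.667+[170,140],.048))
i=arm.camera_info("wrist");im=arm.grab_frame("wrist");cv2.imwrite("pics/w0.png",im)
for d in arm.pinpoint("wrist","scraper"): print(d)
for d in arm.silhouettes("wrist","scraper")[:1]: print(d["score"],rect("wrist",d["pixels"],.0))
E
```

```text
0.55 [0.2521233  0.62608814 0.2921444 ] [ 3.14152942e+00 -4.07057431e-06 -3.82813147e-01] 0.08748662372116214
[[ 0.593  0.052]
 [ 0.418  0.02 ]
 [ 0.468 -0.247]
 [ 0.644 -0.218]] [ 0.53084249 -0.09830386]
0.17775652944044631 10.362239719936714
0.17909786418035703 9.443795713763334
0.2720201649938285 100.44405305062098
0.27489597893512685 100.71797412110386
slices [[ 0.5170224  -0.0603585 ]
 [ 0.55415929 -0.17147189]]
```

View pics/w0.png

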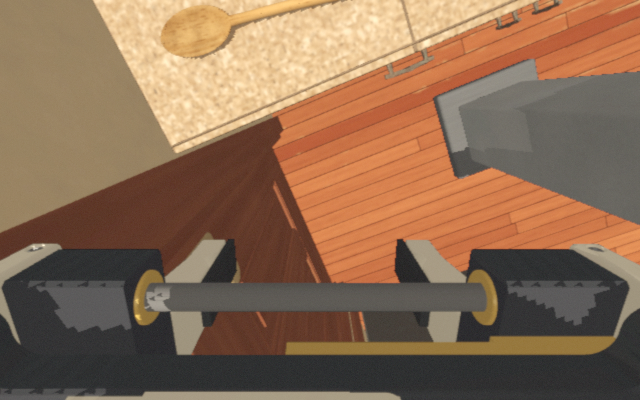

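The wrist view shows only the spoon and floor. The move was refused, so each row probably needs all five numbers.

move_arm --increments '[{"dx": 0.026, "dy": 0.0267, "dz": 0, "twist": 0, "jaw": 1}, {"dx": 0.026, "dy": 0.0267, "dz": 0, "twist": 0, "jaw": 1}, {"dx": 0.026, "dy": 0.0267, "dz": 0, "twist": 0, "jaw": 1}, {"dx": 0.026, "dy": 0.0267, "dz": 0, "twist": 0, "jaw": 1}, {"dx": 0.026, "dy": 0.0267, "dz": 0, "twist": 0, "jaw": 1}, {"dx": 0.026, "dy": 0.0267, "dz": 0, "twist": 0, "jaw": 1}, {"dx": 0.026, "dy": 0.0267, "dz": 0, "twist": 0, "jaw": 1}, {"dx": 0.026, "dy": 0.0267, "dz": 0, "twist": 0, "jaw": 1}, {"dx": 0.026, "dy": 0.0267, "dz": 0, "twist": 0, "jaw": 1}, {"dx": 0.026, "dy": 0.0267, "dz": 0, "twist": 0, "jaw": 1}, {"dx": 0.026, "dy": 0.0267, "dz": 0, "twist": 0, "jaw": 1}, {"dx": 0.026, "dy": 0.0267, "dz": 0, "twist": 0, "jaw": 1}]'

```text
t: 1.7
eef_pos: [0.4221, 0.2106, 0.2926]
ee_rot: [-3.141, -0.0, -0.382]
force: [0.7, -0.5, -0.1]
width: 0.0876
gripper_force: 0.0
```

move_arm --increments '[{"dx": 0, "dy": 0, "dz": 0, "twist": -0.107, "jaw": 1}, {"dx": 0, "dy": 0, "dz": 0, "twist": -0.107, "jaw": 1}, {"dx": 0, "dy": 0, "dz": 0, "twist": -0.107, "jaw": 1}, {"dx": 0, "dy": 0, "dz": 0, "twist": -0.107, "jaw": 1}, {"dx": 0, "dy": 0, "dz": 0, "twist": -0.107, "jaw": 1}, {"dx": 0, "dy": 0, "dz": 0, "twist": -0.107, "jaw": 1}, {"dx": 0, "dy": 0, "dz": 0, "twist": 0, "jaw": 1}]'

```text
t: 2.28
eef_pos: [0.4219, 0.2123, 0.2924]
ee_rot: [-3.141, -0.0, 0.264]
force: [-0.0, 0.7, -0.2]
width: 0.0876
gripper_force: 0.0
```

```bash
python3 - <<'E'
from h import *
s=arm.get_state();print(s["t"],s["eef_pos"],s["ee_rot"],s["width"])
i=arm.camera_info("wrist");im=arm.grab_frame("wrist");cv2.imwrite("pics/w1.png",im)
for d in arm.pinpoint("wrist","scraper"): print(d)
for d in arm.silhouettes("wrist","scraper")[:1]: print(d["score"],rect("wrist",d["pixels"],.0))
E
```

```text
2.2833 [0.4218797  0.21232813 0.29236388] [-3.14132774e+00 -3.77171501e-04  2.63937291e-01] 0.08762000112454865
0.79 [412.6 210.7 148.7  34.7  14. ]
```

View pics/w1.png

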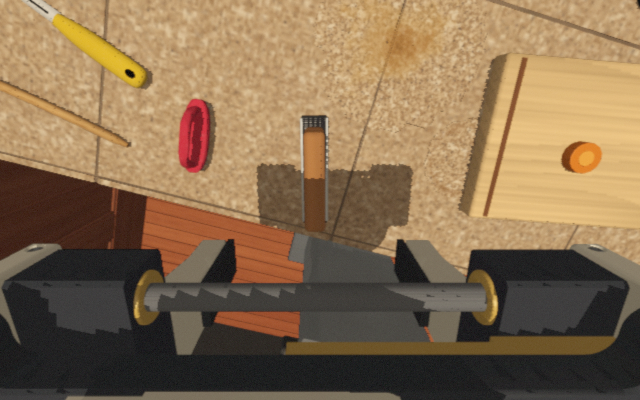

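The far end of the scraper's foot spans columns 302–328 at row 116. That is centred between the fingers, which sit at 235 and 397. The red brush at (195,135) is well clear, so I'll descend and grip.

move_arm --increments '[{"dx": 0, "dy": 0, "dz": 0.033, "twist": 0.01, "jaw": 1}, {"dx": 0, "dy": 0, "dz": 0.033, "twist": 0, "jaw": 1}, {"dx": 0, "dy": 0, "dz": 0.033, "twist": 0, "jaw": 1}, {"dx": 0, "dy": 0, "dz": 0.033, "twist": 0, "jaw": 1}, {"dx": 0, "dy": 0, "dz": 0.033, "twist": 0, "jaw": 1}, {"dx": 0, "dy": 0, "dz": 0.029, "twist": 0, "jaw": 1}, {"dx": 0, "dy": 0, "dz": 0, "twist": 0, "jaw": 1}, {"dx": 0, "dy": 0, "dz": 0, "twist": 0, "jaw": 1}]'

```text
t: 3.1
eef_pos: [0.4215, 0.2118, 0.0975]
ee_rot: [3.139, 0.003, 0.248]
force: [0.6, 0.3, 1.1]
width: 0.0878
gripper_force: 0.0
```

move_arm --increments '[{"dx": 0, "dy": 0, "dz": 0, "twist": 0, "jaw": -1}, {"dx": 0, "dy": 0, "dz": 0, "twist": 0, "jaw": -1}, {"dx": 0, "dy": 0, "dz": 0, "twist": 0, "jaw": -1}, {"dx": 0, "dy": 0, "dz": 0, "twist": 0, "jaw": -1}, {"dx": 0, "dy": 0, "dz": 0, "twist": 0, "jaw": -1}, {"dx": 0, "dy": 0, "dz": 0, "twist": 0, "jaw": -1}, {"dx": 0, "dy": 0, "dz": 0, "twist": 0, "jaw": -1}, {"dx": 0, "dy": 0, "dz": 0, "twist": 0, "jaw": -1}]' --force 40

```text
t: 3.77
eef_pos: [0.4219, 0.2124, 0.0983]
ee_rot: [-3.141, -0.0, 0.249]
force: [0.2, 0.8, -0.1]
width: 0.0398
gripper_force: 0.0
```

move_arm --increments '[{"dx": 0, "dy": 0, "dz": 0, "twist": 0, "jaw": -1}, {"dx": 0, "dy": 0, "dz": 0, "twist": 0, "jaw": -1}, {"dx": 0, "dy": 0, "dz": 0, "twist": 0, "jaw": -1}, {"dx": 0, "dy": 0, "dz": 0, "twist": 0, "jaw": -1}, {"dx": 0, "dy": 0, "dz": 0, "twist": 0, "jaw": -1}, {"dx": 0, "dy": 0, "dz": 0, "twist": 0, "jaw": -1}, {"dx": 0, "dy": 0, "dz": 0, "twist": 0, "jaw": -1}]' --force 40

```text
t: 4.35
eef_pos: [0.4219, 0.2124, 0.0981]
ee_rot: [3.142, 0.0, 0.249]
force: [0.9, 0.3, -1.6]
width: 0.022
gripper_force: 39.8
```

move_arm --increments '[{"dx": 0, "dy": 0, "dz": -0.02, "twist": 0, "jaw": -1}, {"dx": 0, "dy": 0, "dz": -0.035, "twist": 0, "jaw": -1}, {"dx": 0, "dy": 0, "dz": -0.035, "twist": 0, "jaw": -1}, {"dx": 0.0046, "dy": 0.0276, "dz": 0, "twist": 0, "jaw": -1}, {"dx": 0.0046, "dy": 0.0276, "dz": 0, "twist": 0, "jaw": -1}, {"dx": 0.0046, "dy": 0.0276, "dz": 0, "twist": 0, "jaw": -1}, {"dx": 0.0046, "dy": 0.0276, "dz": 0, "twist": 0, "jaw": -1}, {"dx": 0.0046, "dy": 0.0276, "dz": 0, "twist": 0, "jaw": -1}, {"dx": 0.0046, "dy": 0.0276, "dz": 0, "twist": 0, "jaw": -1}, {"dx": 0.0046, "dy": 0.0276, "dz": 0, "twist": 0, "jaw": -1}, {"dx": 0.0046, "dy": 0.0276, "dz": 0, "twist": 0.069, "jaw": -1}]' --force 40

```text
t: 5.27
eef_pos: [0.5119, 0.006, 0.1878]
ee_rot: [-3.142, 0.001, 0.181]
force: [0.5, 0.7, -2.5]
width: 0.022
gripper_force: 39.8
```

move_arm --increments '[{"dx": 0, "dy": 0, "dz": 0.02, "twist": 0, "jaw": -1}, {"dx": 0, "dy": 0, "dz": 0.015, "twist": 0, "jaw": -1}, {"dx": 0, "dy": 0, "dz": 0.0, "twist": 0, "jaw": -1}, {"dx": 0, "dy": 0, "dz": 0, "twist": 0, "jaw": -1}]' --force 40

```text
t: 5.6
eef_pos: [0.5112, 0.007, 0.1524]
ee_rot: [3.141, 0.003, 0.18]
force: [0.3, 0.3, -1.6]
width: 0.0216
gripper_force: 39.8
```

```bash
python3 - <<'E'
from h import *
im=arm.grab_frame("wrist");t=arm.grab_frame("top")
cv2.imwrite("pics/w2.png",np.hstack([cv2.resize(im,(480,300)),cv2.resize(t[140:290,270:470],(320,300)[:2])])[:, :800])
for c in("wrist","top"):
    for n in("scraper","slice_a","board"): print(c,n,[(np.round(d["position"],3).tolist(),round(d["score"],2)) for d in arm.pinpoint(c,n)])
E
```

```text
wrist scraper [([0.51, 0.01, 0.055], 0.91)]
wrist slice_a [([0.52, -0.058, 0.036], 0.95), ([0.553, -0.173, 0.03], 0.7)]
wrist board [([0.535, -0.097, -0.002], 0.56)]
top scraper [([0.507, 0.007, 0.054], 0.49)]
top slice_a [([0.403, -0.338, 0.0], 0.68), ([0.692, -0.161, -0.002], 0.51), ([0.554, -0.175, 0.034], 0.46), ([0.696, -0.081, -0.004], 0.42), ([0.517, -0.059, 0.032], 0.39)]
top board [([0.532, -0.098, -0.003], 0.71)]
```

View pics/w2.png

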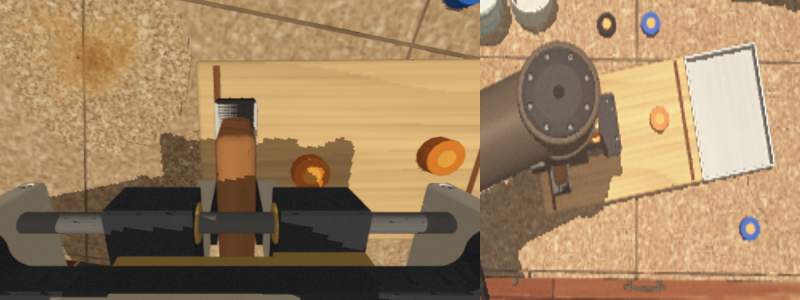

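The scraper is held above the board, parallel to its end, with slice a (310,172 left panel) ahead of its face and slice b at (440,155). I'll lower it now.

move_arm --increments '[{"dx": 0, "dy": 0, "dz": 0.01, "twist": 0, "jaw": -1}, {"dx": 0, "dy": 0, "dz": 0.007, "twist": 0, "jaw": -1}, {"dx": 0, "dy": 0, "dz": 0.002, "twist": 0, "jaw": -1}, {"dx": 0, "dy": 0, "dz": 0, "twist": 0, "jaw": -1}, {"dx": 0, "dy": 0, "dz": 0, "twist": 0, "jaw": -1}]' --force 40

```text
t: 6.42
eef_pos: [0.5118, 0.0074, 0.1337]
ee_rot: [3.141, 0.001, 0.18]
force: [0.9, 0.5, -2.7]
width: 0.0216
gripper_force: 39.8
```

move_arm --increments '[{"dx": 0, "dy": 0.008, "dz": 0, "twist": 0, "jaw": -1}, {"dx": 0, "dy": 0.012, "dz": 0, "twist": 0, "jaw": -1}, {"dx": 0, "dy": 0.015, "dz": 0, "twist": 0, "jaw": -1}, {"dx": 0, "dy": 0.015, "dz": 0, "twist": 0, "jaw": -1}, {"dx": 0, "dy": 0.015, "dz": 0, "twist": 0, "jaw": -1}, {"dx": 0, "dy": 0.015, "dz": 0, "twist": 0, "jaw": -1}, {"dx": 0, "dy": 0.015, "dz": 0, "twist": 0, "jaw": -1}, {"dx": 0, "dy": 0.015, "dz": 0, "twist": 0, "jaw": -1}, {"dx": 0, "dy": 0.015, "dz": 0, "twist": 0, "jaw": -1}, {"dx": 0, "dy": 0.015, "dz": 0, "twist": 0, "jaw": -1}, {"dx": 0, "dy": 0.008, "dz": 0, "twist": 0, "jaw": -1}]' --force 40

```text
t: 7.33
eef_pos: [0.5387, -0.1403, 0.1343]
ee_rot: [3.141, -0.0, 0.179]
force: [0.7, 0.8, -2.3]
width: 0.022
gripper_force: 39.8
```

```bash
python3 - <<'E'
from h import *
s=arm.get_state();print(s["t"],s["eef_pos"])
im=arm.grab_frame("wrist");t=arm.grab_frame("scene")
cv2.imwrite("pics/w3.png",np.hstack([cv2.resize(im,(480,300)),cv2.resize(t[150:310,290:460],(319,300))]))
print([(np.round(d["position"],3).tolist(),round(d["score"],2)) for d in arm.pinpoint("wrist","slice_a")])
E
```

```text
7.3333 [ 0.53865683 -0.14032444  0.13430483]
[([0.564, -0.19, 0.033], 0.77), ([0.538, -0.172, 0.038], 0.64), ([0.532, -0.099, -0.005], 0.6)]
```

View pics/w3.png

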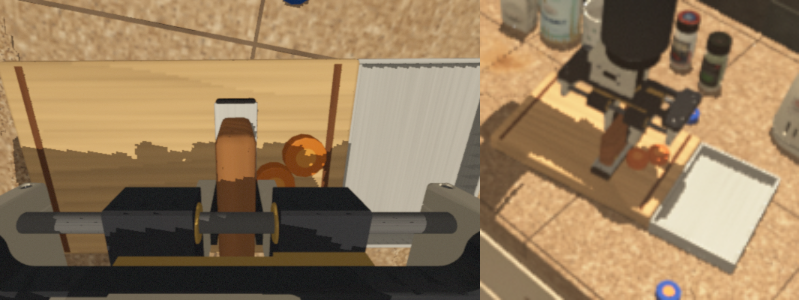

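Both slices are in front of the foot, at (273,175) and (305,155), with the tray ahead. The sweep continues.

move_arm --increments '[{"dx": 0, "dy": 0.006, "dz": 0, "twist": 0, "jaw": -1}, {"dx": 0, "dy": 0.011, "dz": 0, "twist": 0, "jaw": -1}, {"dx": 0, "dy": 0.012, "dz": 0, "twist": 0, "jaw": -1}, {"dx": 0, "dy": 0.012, "dz": 0, "twist": 0, "jaw": -1}, {"dx": 0, "dy": 0.012, "dz": 0, "twist": 0, "jaw": -1}, {"dx": 0, "dy": 0.012, "dz": 0, "twist": 0, "jaw": -1}, {"dx": 0, "dy": 0.012, "dz": 0, "twist": 0, "jaw": -1}, {"dx": 0, "dy": 0.012, "dz": 0, "twist": 0, "jaw": -1}, {"dx": 0, "dy": 0.011, "dz": 0, "twist": 0, "jaw": -1}, {"dx": 0, "dy": 0.01, "dz": 0, "twist": 0, "jaw": -1}, {"dx": 0, "dy": 0.006, "dz": 0, "twist": 0, "jaw": -1}, {"dx": 0, "dy": 0, "dz": 0, "twist": 0, "jaw": -1}]' --force 40

```text
t: 8.48
eef_pos: [0.5607, -0.2542, 0.1357]
ee_rot: [3.14, -0.003, 0.18]
force: [-0.7, 1.4, 7.4]
width: 0.0214
gripper_force: 39.8
```

```bash
python3 - <<'E'
from h import *
s=arm.get_state();print(s["t"],s["eef_pos"])
im=arm.grab_frame("wrist");t=arm.grab_frame("scene")
cv2.imwrite("pics/w4.png",np.hstack([cv2.resize(im,(480,300)),cv2.resize(t[150:310,290:460],(319,300))]))
print([(np.round(d["position"],3).tolist(),round(d["score"],2)) for d in arm.pinpoint("wrist","slice_a")])
E
```

```text
8.4833 [ 0.56065561 -0.25420592  0.13567039]
[([0.536, -0.096, -0.001], 0.68)]
```

View pics/w4.png

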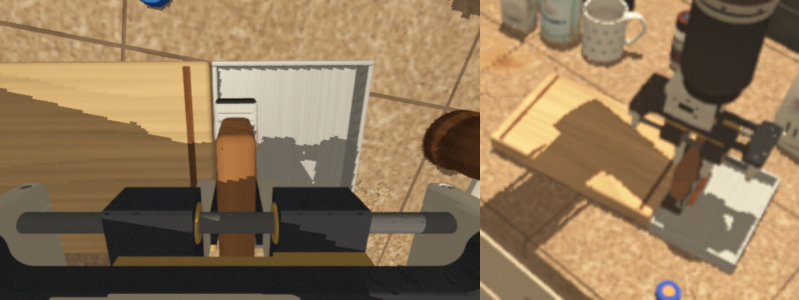

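The slices are hidden in front of and below the foot, and the upward force of 7 N suggests one is leaning under it. I'll lift and look.

move_arm --increments '[{"dx": 0, "dy": 0, "dz": -0.008, "twist": 0, "jaw": -1}, {"dx": 0, "dy": 0, "dz": -0.025, "twist": 0, "jaw": -1}, {"dx": 0, "dy": -0.03, "dz": -0.03, "twist": 0, "jaw": -1}, {"dx": 0, "dy": -0.04, "dz": 0, "twist": 0, "jaw": -1}, {"dx": 0, "dy": -0.04, "dz": 0, "twist": 0, "jaw": -1}, {"dx": 0, "dy": 0, "dz": 0, "twist": 0, "jaw": -1}]' --force 40

```text
t: 9.13
eef_pos: [0.5385, -0.1402, 0.1975]
ee_rot: [-3.14, -0.001, 0.183]
force: [-1.7, -1.0, -3.0]
width: 0.0216
gripper_force: 39.8
```

```bash
python3 - <<'E'
from h import *
s=arm.get_state();print(s["t"],s["eef_pos"])
im=arm.grab_frame("wrist")
P=[(np.round(d["position"],3).tolist(),round(d["score"],2)) for d in arm.pinpoint("wrist","slice_a")]
t=arm.grab_frame("scene")
cv2.imwrite("pics/w5.png",np.hstack([cv2.resize(im,(480,300)),cv2.resize(t[150:310,290:460],(319,300))]))
P+=[(np.round(d["position"],3).tolist(),round(d["score"],2)) for d in arm.pinpoint("scene","slice_a")]
c,s_=np.cos(.18),np.sin(.18)
for p,sc in P:
    d=np.array(p[:2])-[.532,-.097];print(p,sc,"board",(c*d[0]+s_*d[1]).round(3),(-s_*d[0]+c*d[1]).round(3))
E
```

```text
9.1333 [ 0.53851971 -0.14018902  0.19747489]
[0.585, -0.25, 0.023] 0.96 board 0.025 -0.16
[0.555, -0.257, 0.024] 0.65 board -0.006 -0.162
[0.702, -0.161, 0.003] 0.65 board 0.156 -0.093
[0.695, -0.16, 0.003] 0.65 board 0.149 -0.091
[0.59, -0.253, 0.019] 0.6 board 0.029 -0.164
[0.404, -0.334, 0.001] 0.51 board -0.168 -0.21
[0.554, -0.262, 0.025] 0.45 board -0.008 -0.166
```

View pics/w5.png

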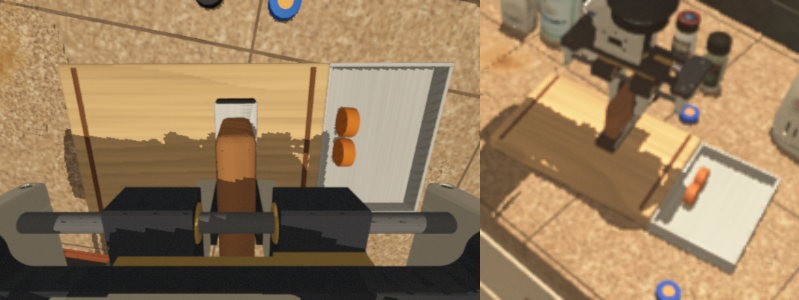

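Both slices lie in the tray at (346,122) and (345,153), leaning on its wall at about board y -0.16 and z 0.02. The board is clear, so I'll place the scraper.

move_arm --increments '[{"dx": 0, "dy": -0.015, "dz": 0.02, "twist": 0, "jaw": -1}, {"dx": 0, "dy": -0.015, "dz": 0.02, "twist": 0, "jaw": -1}, {"dx": 0, "dy": -0.01, "dz": 0.015, "twist": 0, "jaw": -1}, {"dx": 0, "dy": 0, "dz": 0.007, "twist": 0, "jaw": -1}, {"dx": 0, "dy": 0, "dz": 0.001, "twist": 0, "jaw": -1}, {"dx": 0, "dy": 0, "dz": 0.001, "twist": 0, "jaw": -1}, {"dx": 0, "dy": 0, "dz": 0, "twist": 0, "jaw": -1}, {"dx": 0, "dy": 0, "dz": 0, "twist": 0, "jaw": -1}]' --force 40

```text
t: 10.0
eef_pos: [0.533, -0.1059, 0.133]
ee_rot: [3.141, -0.001, 0.179]
force: [0.1, 0.5, -2.1]
width: 0.022
gripper_force: 40.0
```

move_arm --increments '[{"dx": 0, "dy": 0, "dz": 0.001, "twist": 0, "jaw": -1}, {"dx": 0, "dy": 0, "dz": 0, "twist": 0, "jaw": -1}, {"dx": 0, "dy": 0, "dz": 0, "twist": 0, "jaw": -1}]'

```text
t: 10.25
eef_pos: [0.5329, -0.1055, 0.1322]
ee_rot: [3.141, -0.001, 0.18]
force: [1.1, -1.1, 0.2]
width: 0.0219
gripper_force: 40.0
```

move_arm --increments '[{"dx": 0, "dy": 0, "dz": 0.0007, "twist": 0, "jaw": -1}, {"dx": 0, "dy": 0, "dz": 0, "twist": 0, "jaw": -1}, {"dx": 0, "dy": 0, "dz": 0, "twist": 0, "jaw": -1}]'

```text
t: 10.5
eef_pos: [0.5331, -0.1054, 0.1319]
ee_rot: [3.141, -0.001, 0.181]
force: [-0.1, -1.8, 5.4]
width: 0.022
gripper_force: 40.0
```

The foot is in contact at 5 N. Releasing.

move_arm --increments '[{"dx": 0, "dy": 0, "dz": 0, "twist": 0, "jaw": -0.3}, {"dx": 0, "dy": 0, "dz": 0, "twist": 0, "jaw": 0}, {"dx": 0, "dy": 0, "dz": 0, "twist": 0, "jaw": 0.5}, {"dx": 0, "dy": 0, "dz": 0, "twist": 0, "jaw": 1}, {"dx": 0, "dy": 0, "dz": 0, "twist": 0, "jaw": 1}, {"dx": 0, "dy": 0, "dz": 0, "twist": 0, "jaw": 1}, {"dx": 0, "dy": 0, "dz": 0, "twist": 0, "jaw": 1}, {"dx": 0, "dy": 0, "dz": 0, "twist": 0, "jaw": 1}, {"dx": 0, "dy": 0, "dz": 0, "twist": 0, "jaw": 1}, {"dx": 0, "dy": 0, "dz": 0, "twist": 0, "jaw": 1}]'

```text
t: 11.33
eef_pos: [0.5325, -0.1052, 0.1309]
ee_rot: [3.142, -0.0, 0.18]
force: [0.2, 0.0, -0.3]
width: 0.0832
gripper_force: 0.0
```

move_arm --increments '[{"dx": 0, "dy": 0, "dz": -0.01, "twist": 0, "jaw": 1}, {"dx": 0, "dy": 0, "dz": -0.03, "twist": 0, "jaw": 1}, {"dx": 0, "dy": 0, "dz": -0.035, "twist": 0, "jaw": 1}, {"dx": 0, "dy": 0, "dz": -0.035, "twist": 0, "jaw": 1}, {"dx": 0, "dy": 0, "dz": -0.03, "twist": 0, "jaw": 1}, {"dx": -0.02, "dy": 0, "dz": -0.01, "twist": 0, "jaw": 1}, {"dx": -0.01, "dy": 0, "dz": 0, "twist": 0, "jaw": 1}, {"dx": 0, "dy": 0, "dz": 0, "twist": 0, "jaw": 1}, {"dx": 0, "dy": 0, "dz": 0, "twist": 0, "jaw": 1}]'

```text
t: 12.08
eef_pos: [0.5023, -0.1107, 0.281]
ee_rot: [-3.141, -0.0, 0.18]
force: [0.6, 0.5, 0.5]
width: 0.0877
gripper_force: 0.0
```

```bash
python3 - <<'E'
from h import *
im=arm.grab_frame("wrist")
for n in("scraper","slice_a"):print(n,[(np.round(d["position"],3).tolist(),round(d["score"],2)) for d in arm.pinpoint("wrist",n)])
t=arm.grab_frame("scene")
cv2.imwrite("pics/w6.png",np.hstack([cv2.resize(im,(480,300)),cv2.resize(t[150:310,290:460],(319,300))]))
E
```

```text
scraper [([0.531, -0.104, 0.035], 0.79)]
slice_a [([0.588, -0.252, 0.02], 0.93), ([0.556, -0.26, 0.02], 0.74), ([0.404, -0.336, 0.001], 0.46)]
```

View pics/w6.png

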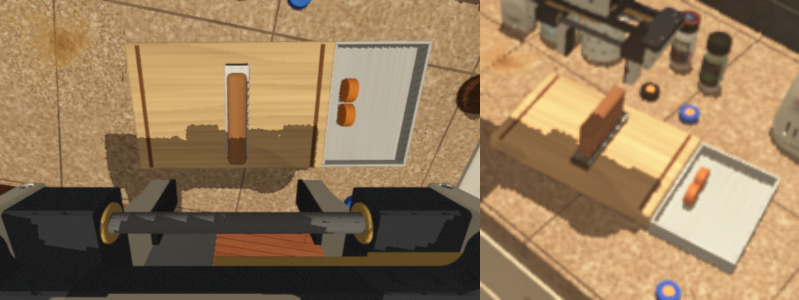

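The scraper stands upright and free at mid-board (237,118). Both slices are in the tray, at (348,90) and (346,115), and nothing is in contact with the robot.

```bash
python3 -c "
from station import arm
print(arm.job_done())"
```

```text
the job is handed in; nothing more can be done
None
```

The job is handed in (no verdict was returned): in the last camera check both carrot slices were in the catch tray, leaning against its wall, and the scraper stood upright and released on the cleared board.

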